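Shut the bench centrifuge and start it at the membrane key

ROBOT

A 7-joint arm with a two-finger parallel gripper is mounted at the origin on a cart in front of the work surface, level with it; the furniture and walls round the work are solid. World frame = base frame: x ahead of the robot, y to its left, z up, the work surface at z = 0. Lengths are in m, angles in rad, forces in N, time in s.
With the tool pointing down it reaches from about 0.4 to 0.85 m from the base axis. Payload 4.5 kg.
Tool frame: the origin (TCP) lies midway between the tips of the shut fingers; the grasp point (between the pads) lies 19 mm behind it; z points along the fingers, y is the line along which they close (so a half turn about z gives the same grasp; the last joint's range is limited). The gripper opens to 88 mm and grips with 3 to 60 N. Pads are 18 mm wide; open, the fingers measure 123 mm over their backs; the gripper's body (75 mm by 187 mm) begins 45 mm behind the grasp point.
Start: joints at [1.152, 0.689, -0.195, 1.565, 0.157, 0.902, -0.215], TCP at [0.273, -0.562, 0.212] pointing down, gripper open.
Joint ranges: [-3.01, 3.01], [-0.46, 2.08], [-1.47, 1.51], [0.13, 2.56], [-1, 4.14], [0.04, 2.09], [-2.66, 2.66]. Speed limits (rad/s): [2.57, 2.57, 3.14, 3.14, 3.14, 3.14, 3.14].

INTERFACE

Orientations are given as a unit quaternion [x, y, z, w].
In Python, from plant import r gives the robot as it stands.
- The arm moves only by the tool carry_out, never from a script. Its argument "plan" is a list of rows, each an object with "rot": the turn, a rotation vector about the tool's x, y, z in rad, a list of three; "xyz": the shift along the tool's x, y, z in m, a list of three; "grip": the closure in counts, from 0 (fully open) to 255 (shut). In form: [{"rot": [wx, wy, wz], "xyz": [dx, dy, dz], "grip": grip}, ...]. A call has 1 to 8 rows; each row is the pose to reach, as a shift and turn from the pose commanded when the call began, along the tool's axes at that moment; what a row does not reach only later rows make up. A row lasts 1/12 s, in which the tool goes at most 41.7 mm and 7.16 degrees, less where a joint would pass 70% of its speed; a pose out of reach is approached as far as the arm can. A call with a gripper value outside its range is refused whole. The fingers move at their own pace and stop on an object; "squeeze" is the grip in N (left out, the last holds). Time passes only in rows, so rows that repeat a pose let the fingers close. It gives the time, the measured TCP pose, the force, the opening and the grip force at its end, in the units of the state.
- r.get_state(): the state, without advancing time (a new reading comes with each control period).
- r.snapshot(name): name is "side" or "top"; returns the picture (400x640x3 uint8, red, green, blue); there is no depth.
- r.camera_params(name): a dict with "fx", "fy", "cx", "cy" (pixels), "position" and "attitude" of the camera in the world. Camera axes: x right, y down, z forward; pixel columns grow to the right and rows downward; lengths in m; the calibration is good to about 2 mm. A picture is of the moment at which its call begins. camera_params takes no time and is no camera call.
- r.finish_job(): hands the job in; it is judged then, once.
The state is a dict: "clock": time; "q": joint angles; "qd": joint speeds; "joint_torque": joint torques, N m; "tool_pos": TCP position; "eef_rot": TCP orientation; "contact_force": force on the tool from outside, world axes, zero at the start; "moment": the same for the moment, N m; "opening": opening from 0.0 (shut) to 1.0 (fully open); "finger_force": force on a finger pad.
Only numpy, scipy, OpenCV 4.12 (cv2) and the standard library are available. Lean on these libraries where they do the work, as an engineer would, in place of code of your own. Each camera call takes 0.05 s, during which the arm holds its last target. There are 200 camera calls.

TASK

Start the small bench centrifuge: push its open lid fully shut, then press the round key on the sloping keypad under the visor until you feel it bottom, hold it down for a full second at about 11 N (7 to 16 N, and never over 25 N), and let go. Do not press the square or the bar-shaped key, and leave the things standing round the centrifuge where they are.

Things in the scene. Friction and masses are not known exactly. Their poses are not given: they have to be found in the camera images.
- centrifuge: White box-shaped bench centrifuge, fixed to the bench: 220 mm deep (x -115 to 105), 190 mm wide, 112 mm high without its grey lid. Origin: centre of its underside; x to its back, where the lid is hinged, z up; the keypad is at its front (-x), which is turned 50 to 75 degrees from facing the robot towards the robot's left.
- keypad (a point): Middle of the keypad panel; axes as the centrifuge's. The panel slopes up to the back at 40 degrees, from x -115, z 25 to x -61, z 70 mm in the centrifuge's frame; outward normal (-0.643, 0, 0.766). Press keys against that normal: the visor bars the way from above, so the tool must lean about 40 (30 to 50) degrees from vertical, its wrist towards the front.
- visor_edge (a point): Middle of the lower front edge of the level visor that hangs over the keypad, at x -112, z 104 mm in the centrifuge's frame, axes as there. The visor is 8 mm thick and 190 mm wide. Closed fingers up to about 30 mm thick pass beneath it, square to the panel.
- lid (a joint): Angle of the lid, 0 = shut, grows as it opens; starts at 0.4 to 0.7 rad. The hinge line runs along y through x 95, z 113 mm in the centrifuge's frame. The lid is a slab 125 mm from hinge to front edge, 178 mm wide, 14 mm thick above the hinge plane, with a 12 mm lip in front. Stiff hinge (0.16 N m of friction): it stays where it is left.
- lid_press (a point): Point to push on: on the lid's outer (upper when shut) face, on its middle line, 105 mm from the hinge line and 14 mm above the hinge plane. Its axes turn with the lid. The room's shelf hangs overhead beyond 0.6 m in front of the robot, its underside 0.6 m above the bench, so lean the tool back about 20 degrees here too.
- round_key: Start key: round, white, 22 mm across with a raised 12 mm centre; one of three keys in a row along the panel, 48 mm apart, in any order. Origin: where the key's axis meets the panel; axes as the centrifuge's. Its top stands 5 to 15 mm out along the panel's outward normal: the height differs from key to key and day to day, and is not reported. It gives from 2 N, bottoms after 2 mm at 6 N and is hard from there.
- square_key: Square white key, 20 mm; not to be pressed. Origin: where the key's axis meets the panel; axes as the centrifuge's. Its top stands 5 to 15 mm out along the panel's outward normal: the height differs from key to key and day to day, and is not reported.
- bar_key: Bar-shaped white key, 30 mm along the row, 11 mm across; not to be pressed. Origin: where the key's axis meets the panel; axes as the centrifuge's. Its top stands 5 to 15 mm out along the panel's outward normal: the height differs from key to key and day to day, and is not reported.
- beaker: Bystander, loose: empty glass beaker, 51 mm across, 64 mm high. Origin at the centre of its underside.
- bottle: Bystander, loose: small amber bottle, 40 mm across, 75 mm high. Origin at the centre of its underside.
- petri: Bystander, loose: petri dish, 58 mm across, 15 mm high. Origin at the centre of its underside.
- tape: Bystander, loose: roll of tape lying flat, 98 mm across, 25 mm high. Origin at the centre of its underside.

How it is judged:
On the way, in this order (a step that is already met when the one before it is completed fails the run):
1. the lid is pushed fully shut (value of joint lid below 0.04 rad), for 0.2 s.
2. with the lid shut, the round key is held down at 7 to 16 N for a second (0.8 s is enough) (value of joint lid below 0.04 rad and contact force between round_key and anything else between 7 and 16 N), for 0.8 s.
At the end, for the whole second after the job is handed in: The lid is shut (within 0.04 rad, about 5 mm at its front edge) and the round key has been let go (value of joint lid below 0.04 rad and contact force between round_key and anything else below 0.3 N); the robot touches nothing.
It fails at once if the round key is pressed with more than 25 N (contact force between round_key and anything else above 25 N).
It fails at once if the square or the bar-shaped key is pressed (more than 2 N) (contact force between any of square_key, bar_key and anything else above 2 N).
It fails at once if a bystander is shifted by more than 40 mm or tipped over (distance of any of beaker, bottle, petri, tape from where it was at the start of the episode above 0.04 m or angle between any of beaker, bottle, petri, tape's own z axis and vertical above 0.5 rad).
It also fails if it takes over 48 s, if anything falls off the work surface, if the arm or the gripper's body presses on something with over 40 N, if the wrist force passes 120 N, or if a joint passes its speed limit or range.

## Working session

There is one attempt and no reset: what is moved stays moved. The work goes in short steps, Python scripts to look and compute and a tool call to move; the robot and the scene stay as the last step left them, time stands still between calls to the robot, and variables do not carry over. Pictures are saved under pics/ and viewed, at most 10 in all, crops included, and the job is handed in when it is done.

Besides the shell and the picture viewer there is one more tool, called as name([rows], argument=value, ...), one row to a line, values as JSON. carry_out: Moves the arm, as the interface text tells. Its arguments: {"type":"object","properties":{"plan":{"type":"array"},"squeeze":{"type":"number"}},"required":["plan"]}

```bash
mkdir -p pics; python3 - <<'E'
from plant import r
import cv2
for n in("side","top"):
    cv2.imwrite(f"pics/{n}0.png",cv2.cvtColor(r.snapshot(n),cv2.COLOR_RGB2BGR)); print(r.camera_params(n))
print(r.get_state())
E
```

```text
{'fx': 509.56916793575914, 'fy': 509.56916793575914, 'cx': 319.61514819340493, 'cy': 197.1777701036501, 'position': array([0.11695389, 1.00113807, 0.73868572]), 'attitude': array([-0.22217288,  0.84573083, -0.47059759,  0.11796815])}
{'fx': 380.7231126965597, 'fy': 380.7231126965597, 'cx': 323.95303443129507, 'cy': 194.662445867368, 'position': array([0.51449901, 0.13514585, 1.03061438]), 'attitude': array([-0.70405846,  0.70838874, -0.04182787,  0.0271573 ])}
{'clock': 0.1, 'q': array([ 1.15177422,  0.68990517, -0.1945548 ,  1.56621939,  0.15730726,
        0.90247982, -0.21511547]), 'qd': array([ 0.00049776, -0.00263241,  0.00051952, -0.00264831, -0.0002262 ,
       -0.00016841, -0.00036751]), 'joint_torque': array([-3.43065927e-03, -5.28498244e+01, -1.27168044e+00, -1.53838331e+01,
       -5.26007975e-02,  1.94265514e-03,  3.46951447e-05]), 'tool_pos': array([ 0.27315533, -0.56148576,  0.21119348]), 'eef_rot': array([ 9.74467944e-01,  2.24525211e-01, -2.28938181e-04, -7.76046846e-04]), 'contact_force': array([-0.79410778, -0.1453961 ,  0.29487956]), 'moment': array([-0.02768216,  0.01642893,  0.01323456]), 'finger_force': 0.0, 'opening': 1.0001509765756966}
```

View pics/side0.png

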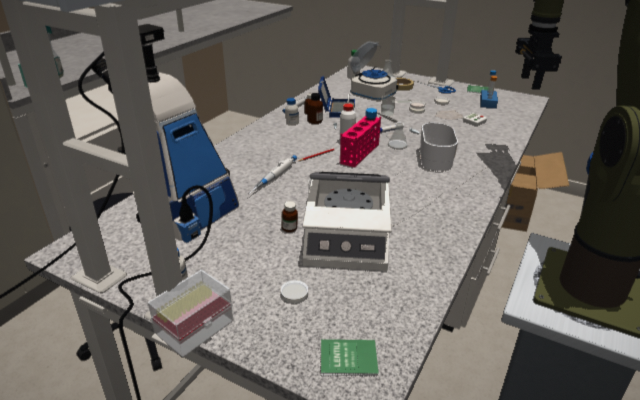

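View pics/top0.png

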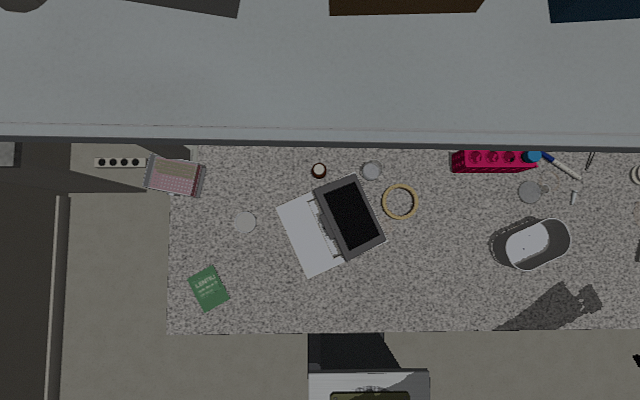

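The side view shows the centrifuge at about (345,220), with the keys at about (325,246), (346,246) and (367,247) and the lid open behind. In the top view the centrifuge is at about (330,225), bottle (319,170), beaker (371,170), tape (400,201), petri (245,222). Next, enlarged crops.

```bash
python3 - <<'E'
import cv2,numpy as np
a=cv2.imread("pics/side0.png")[165:275,290:405]; b=cv2.imread("pics/top0.png")[155:295,265:400]
cv2.imwrite("pics/sidec.png",cv2.resize(a,None,fx=5.2,fy=5.2,interpolation=cv2.INTER_CUBIC))
cv2.imwrite("pics/topc.png",cv2.resize(b,None,fx=4,fy=4,interpolation=cv2.INTER_CUBIC))
E
```

```text
(no output)
```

View pics/sidec.png

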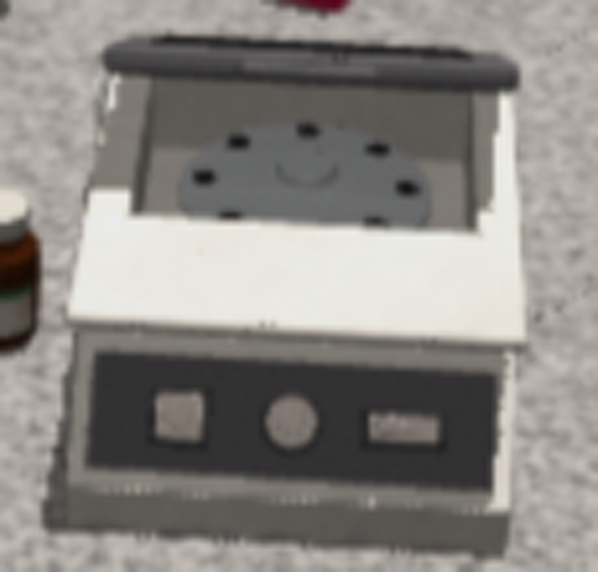

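View pics/topc.png

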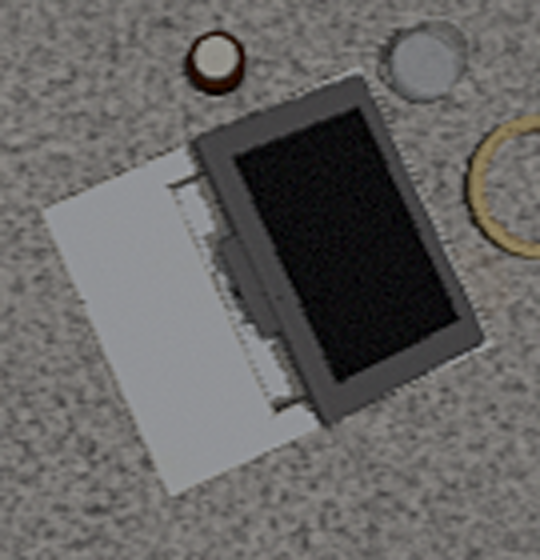

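The crops show the square key on the left, the round key in the middle at side pixel (346,246), and the bar key on the right. The visor's front corners are at about (276,207.5) and (308,279) in the top view, and (303,226) and (391,230) in the side view. The lid's front edge runs from (312.5,190) to (347,261) in the top view.

```bash
cat > h.py <<'E'
from plant import r
import numpy as np,cv2
from scipy.spatial.transform import Rotation as R
def ray(n,px):
    c=r.camera_params(n); d=R.from_quat(c["attitude"]).apply([(px[0]-c["cx"])/c["fx"],(px[1]-c["cy"])/c["fy"],1]); return np.array(c["position"]),d
def onz(n,px,z): p,d=ray(n,px); return p+d*(z-p[2])/d[2]
def onplane(n,px,q,nn): p,d=ray(n,px); return p+d*np.dot(q-p,nn)/np.dot(d,nn)
def proj(n,P):
    c=r.camera_params(n); v=R.from_quat(c["attitude"]).inv().apply(np.array(P)-c["position"]); return np.array([c["cx"]+c["fx"]*v[...,0]/v[...,2],c["cy"]+c["fy"]*v[...,1]/v[...,2]]).T
E
python3 - <<'E'
from h import *
def sub(n,pts):
    g=cv2.cvtColor(cv2.imread(f"pics/{n}0.png"),cv2.COLOR_BGR2GRAY)
    return cv2.cornerSubPix(g,np.float32(pts).reshape(-1,1,2),(4,4),(-1,-1),(3,50,.01)).reshape(-1,2)
t=sub("top",[(276,207.5),(308,278.5)]); s=sub("side",[(303,226.5),(391,230)])
print(t,s)
A=[onz("top",p,.112) for p in t]; B=[onz("side",p,.112) for p in s]; B=B
for l in(A,B): print(l, np.linalg.norm(l[0]-l[1]))
for a,b in((A[0],A[1]),(B[0],B[1])):
    # y axis of centrifuge: side-left is viewed from front
    d=a-b; m=(a+b)/2
    print("m",m,"dir",np.degrees(np.arctan2(d[1],d[0])))
for n,p in(("bottle",(319,170)),("beaker",(371,170)),("tape",(400,201)),("petri",(245,222))): print(n,onz("top",p,.04))
E
```

```text
[[274.85858 207.18575]
 [307.64764 279.19754]] [[303.1816  225.74266]
 [389.77173 230.3843 ]]
[array([0.57466873, 0.23433284, 0.112     ]), array([0.40318935, 0.15584694, 0.112     ])] 0.18858741791586972
[array([0.57517512, 0.23863438, 0.112     ]), array([0.408303  , 0.16220654, 0.112     ])] 0.18354159621434882
m [0.48892904 0.19508989 0.112     ] dir 24.593511336614398
m [0.49173906 0.20042046 0.112     ] dir 24.607895430322838
bottle [0.67670288 0.12678774 0.04      ]
beaker [ 0.67618369 -0.01039928  0.04      ]
tape [ 0.59372661 -0.08505148  0.04      ]
petri [0.54146446 0.31891738 0.04      ]
```

```bash
python3 - <<'E'
from h import *
from scipy.optimize import least_squares
import scipy.ndimage as nd
def edge(n,a,b,frac=(.08,.92)):
    # subpixel strongest-gradient line along a->b
    g=cv2.cvtColor(cv2.imread(f"pics/{n}0.png"),cv2.COLOR_BGR2GRAY).astype(float)
    a,b=np.array(a,float),np.array(b,float); t=(b-a)/np.linalg.norm(b-a); m=np.array([-t[1],t[0]]); o=np.arange(-5,5.1,.25); P=[]; prof=0
    for f in np.linspace(*frac,40):
        q=a+f*(b-a)+o[:,None]*m; v=nd.map_coordinates(g,[q[:,1],q[:,0]],order=1); prof=prof+v
        d=np.abs(np.gradient(v)); P.append(a+f*(b-a)+m*o[d.argmax()])
    x=cv2.fitLine(np.float32(P),cv2.DIST_HUBER,0,.01,.01).ravel()
    return x,(prof/40)[::4].round()
def X(l,k): 
    s=np.linalg.solve(np.array([l[:2],-k[:2]]).T,k[2:]-l[2:]); return l[2:]+s[0]*l[:2]
E={}
for n,k,a,b in[("top","front",(276,207.5),(308,278.5)),("top","L",(276,207.5),(312,192)),("top","R",(308,278.5),(344,263)),
 ("side","front",(303,227),(391,230.5)),("side","L",(303,227),(307,202)),("side","R",(391,230.5),(390.3,212))]:
    E[n,k],p=edge(n,a,b,(.1,.9)); print(n,k,E[n,k].round(2),p)
for n in("top","side"):
    c=[X(E[n,"front"],E[n,k]) for k in"LR"]; W=[onz(n,q,.112) for q in c]
    d=W[0]-W[1]; print(n,np.round(c,2),np.round(W,4),np.linalg.norm(d),(W[0]+W[1])/2,np.degrees(np.arctan2(d[1],d[0])))
# dark panel + keys in side
im=cv2.imread("pics/side0.png"); g=cv2.cvtColor(im,cv2.COLOR_BGR2GRAY)
roi=np.zeros_like(g); roi[228:262,304:389]=1
m=((g<75)&(roi>0)).astype(np.uint8)
c=max(cv2.findContours(m,cv2.RETR_EXTERNAL,2)[0],key=cv2.contourArea); print("panel",cv2.minAreaRect(c))
f=np.zeros_like(g); cv2.drawContours(f,[c],-1,1,-1); k=((g>90)&(f>0)).astype(np.uint8)
_,_,st,ce=cv2.connectedComponentsWithStats(k); print(st,ce)
E
```

```text
top front [  0.41   0.91 290.9  243.56] [147. 147. 147. 147. 148. 148. 130. 107. 111. 111. 110.]
top L [  0.91  -0.41 294.62 198.15] [112. 111. 110. 100. 128. 148. 148. 147. 147. 147. 148.]
top R [  0.91  -0.42 324.73 270.64] [147. 147. 147. 149. 138. 110. 111. 113. 112. 110. 113.]
side front [1.0000e+00 6.0000e-02 3.3890e+02 2.2788e+02] [231. 231. 229. 219. 184. 132. 107. 115. 121. 117.  96.]
side L [ 1.9000e-01 -9.8000e-01  3.0470e+02  2.1287e+02] [167. 170. 170. 169. 179. 217. 231. 232. 232. 232. 232.]
side R [7.0000e-02 1.0000e+00 3.9010e+02 2.1998e+02] [229. 229. 229. 228. 215. 182. 167. 158. 159. 164. 167.]
top [[274.69 207.22]
 [306.69 278.95]] [[0.5746 0.2347 0.112 ]
 [0.4038 0.1581 0.112 ]] 0.18720393167174615 [0.4891816  0.19643128 0.112     ] 24.160016052997356
side [[302.21 225.77]
 [390.87 230.86]] [[0.5769 0.2398 0.112 ]
 [0.4056 0.1626 0.112 ]] 0.18784223181570192 [0.49127632 0.20120466 0.112     ] 24.237584017284338
panel ((345.6661376953125, 245.5092315673828), (77.26974487304688, 22.243478775024414), 3.1798300743103027)
[[     0      0    640    400 255800]
 [   320    241      9      8     71]
 [   341    241     10     10     68]
 [   361    244     13      6     61]] [[319.48048866 199.46400313]
 [323.94366197 244.45070423]
 [345.5        245.5       ]
 [367.16393443 246.85245902]]
```

```bash
cat >> h.py <<'E'
Y=np.radians(24.2-90); RC=R.from_euler("z",Y); O=np.array([.5361,.0967,0])
def W(x,y,z): return O+RC.apply(np.array([x,y,z])/1000)
def tool(a): # lean deg; tool y = +y_c
    a=np.radians(a); z=np.array([np.sin(a),0,-np.cos(a)]); y=np.array([0,1,0]); return RC*R.from_matrix(np.array([np.cross(y,z),y,z]).T)
def delta(P,Q):
    s=r.get_state(); q=R.from_quat(s["eef_rot"]); print("xyz",q.inv().apply(P-s["tool_pos"]).round(4),"rot",(q.inv()*Q).as_rotvec().round(3))
def st():
    s=r.get_state(); p=R.from_quat(s["eef_rot"]); c=RC.inv().apply(s["tool_pos"]-O)*1000
    print("t",round(s["clock"],2),"C mm",c.round(1),"rel",(RC.inv()*p).as_matrix()[:,2].round(3),"f",s["contact_force"].round(2),"q",s["q"].round(2),"open",round(s["opening"],2))
E
python3 - <<'E'
from h import *
for th in np.arange(.35,.75,.05):
    c,s=np.cos(th),np.sin(th)
    P=np.array([W(95-125*c+14*s,y,113+125*s+14*c) for y in(89,-89)]); print(th.round(2),proj("top",P).round(1).tolist(),proj("side",P).round(1).tolist())
n=np.array([-.643,0,.766])
for h in(5,10,15): print(h,proj("side",np.array([W(*(np.array([-88,y,47.5])+h*n)) for y in(48,0,-48)])).round(1).tolist())
st(); delta(W(20,0,270),tool(20))
E
```

```text
0.35 [[309.7, 189.8], [342.6, 261.8]] [[310.0, 180.3], [390.3, 184.4]]
0.4 [[310.9, 189.0], [344.0, 261.4]] [[310.1, 177.5], [390.4, 181.6]]
0.45 [[312.1, 188.2], [345.5, 261.0]] [[310.3, 174.6], [390.6, 178.7]]
0.5 [[313.5, 187.2], [347.1, 260.5]] [[310.4, 171.8], [390.7, 175.9]]
0.55 [[315.0, 186.3], [348.8, 259.9]] [[310.6, 169.0], [390.9, 173.1]]
0.6 [[316.7, 185.3], [350.7, 259.3]] [[310.8, 166.3], [391.0, 170.2]]
0.65 [[318.4, 184.2], [352.6, 258.7]] [[311.0, 163.5], [391.1, 167.5]]
0.7 [[320.3, 183.1], [354.7, 257.9]] [[311.2, 160.8], [391.2, 164.8]]
5 [[325.0, 243.5], [346.6, 244.8], [368.3, 246.1]]
10 [[324.9, 243.0], [346.6, 244.3], [368.4, 245.6]]
15 [[324.8, 242.5], [346.6, 243.8], [368.5, 245.1]]
t 0.1 C mm [ 492.6 -509.6  211.2] rel [-0.002 -0.    -1.   ] f [-0.79 -0.15  0.29] q [ 1.15  0.69 -0.19  1.57  0.16  0.9  -0.22] open 1.0
xyz [ 0.5238 -0.4569 -0.0581] rot [-0.27  -0.278 -1.523]
```

carry_out([
  {"rot": [-0.27,-0.28,-1.52],"xyz": [0.524,-0.457,-0.06],"grip": 255},
  {"rot": [-0.27,-0.28,-1.52],"xyz": [0.524,-0.457,-0.06],"grip": 255},
  {"rot": [-0.27,-0.28,-1.52],"xyz": [0.524,-0.457,-0.06],"grip": 255},
  {"rot": [-0.27,-0.28,-1.52],"xyz": [0.524,-0.457,-0.06],"grip": 255},
  {"rot": [-0.27,-0.28,-1.52],"xyz": [0.524,-0.457,-0.06],"grip": 255},
  {"rot": [-0.27,-0.28,-1.52],"xyz": [0.524,-0.457,-0.06],"grip": 255},
  {"rot": [-0.27,-0.28,-1.52],"xyz": [0.524,-0.457,-0.06],"grip": 255},
  {"rot": [-0.27,-0.28,-1.52],"xyz": [0.524,-0.457,-0.06],"grip": 255},
])

```text
clock: 0.77
tool_pos: [0.4034, -0.2542, 0.2408]
eef_rot: [0.749, 0.652, -0.065, 0.1]
contact_force: [0.6, -0.0, 0.4]
opening: 0.421
finger_force: 0.0
```

```bash
python3 -c "
from h import *
st(); delta(W(12,0,250),tool(20))"
```

```text
t 0.77 C mm [ 265.7 -264.9  240.8] rel [ 0.228 -0.066 -0.971] f [ 0.55 -0.02  0.38] q [ 0.5   0.42 -0.27  2.1   0.59  0.63 -0.37] open 0.42
xyz [ 0.3449  0.0926 -0.0843] rot [-0.097 -0.097 -0.548]
```

carry_out([
  {"rot": [-0.1,-0.1,-0.55],"xyz": [0.345,0.093,-0.084],"grip": 255},
  {"rot": [-0.1,-0.1,-0.55],"xyz": [0.345,0.093,-0.084],"grip": 255},
  {"rot": [-0.1,-0.1,-0.55],"xyz": [0.345,0.093,-0.084],"grip": 255},
  {"rot": [-0.1,-0.1,-0.55],"xyz": [0.345,0.093,-0.084],"grip": 255},
  {"rot": [-0.1,-0.1,-0.55],"xyz": [0.345,0.093,-0.084],"grip": 255},
  {"rot": [-0.1,-0.1,-0.55],"xyz": [0.345,0.093,-0.084],"grip": 255},
  {"rot": [-0.1,-0.1,-0.55],"xyz": [0.345,0.093,-0.084],"grip": 255},
  {"rot": [-0.1,-0.1,-0.55],"xyz": [0.345,0.093,-0.084],"grip": 255},
])

```text
clock: 1.43
tool_pos: [0.5303, 0.0537, 0.249]
eef_rot: [0.536, 0.826, -0.095, 0.147]
contact_force: [0.6, 0.7, -0.1]
opening: 0.004
finger_force: 0.0
```

```bash
python3 -c "
from h import *
st(); delta(W(12,0,195),tool(20))"
```

```text
t 1.43 C mm [ 36.8 -22.9 249. ] rel [ 0.344  0.    -0.939] f [ 0.62  0.67 -0.08] q [-0.16  0.53 -0.41  1.89  0.71  0.93 -0.59] open 0.0
xyz [0.042  0.0227 0.0422] rot [ 0.     0.002 -0.003]
```

carry_out([
  {"rot": [0,0,0],"xyz": [0.042,0.023,0.042],"grip": 255},
  {"rot": [0,0,0],"xyz": [0.042,0.023,0.042],"grip": 255},
  {"rot": [0,0,0],"xyz": [0.042,0.023,0.042],"grip": 255},
  {"rot": [0,0,0],"xyz": [0.042,0.023,0.042],"grip": 255},
])

```text
clock: 1.77
tool_pos: [0.5404, 0.0835, 0.1945]
eef_rot: [0.536, 0.826, -0.096, 0.147]
contact_force: [0.8, -0.5, 0.8]
opening: 0.007
finger_force: 0.0
```

```bash
python3 - <<'E'
from h import *
st()
for x,z in((9,177),(5,165),(0,153),(-4,143),(-8,134),(-10,130)): delta(W(x,0,z),tool(20))
b=cv2.cvtColor(r.snapshot("side"),cv2.COLOR_RGB2BGR)[60:280,250:430]
cv2.imwrite("pics/s2.png",cv2.resize(b,None,fx=2.7,fy=2.7,interpolation=cv2.INTER_CUBIC))
E
```

```text
t 1.77 C mm [ 13.8  -1.4 194.5] rel [ 0.345 -0.002 -0.939] f [ 0.82 -0.53  0.81] q [-0.23  0.64 -0.37  1.89  0.78  0.87 -0.71] open 0.01
xyz [0.0106 0.0014 0.0148] rot [-0.002  0.003 -0.002]
xyz [0.0184 0.0014 0.0247] rot [-0.002  0.003 -0.002]
xyz [0.0273 0.0014 0.0342] rot [-0.002  0.003 -0.002]
xyz [0.0345 0.0014 0.0423] rot [-0.002  0.003 -0.002]
xyz [0.0413 0.0014 0.0493] rot [-0.002  0.003 -0.002]
xyz [0.0446 0.0014 0.0524] rot [-0.002  0.003 -0.002]
```

View pics/s2.png

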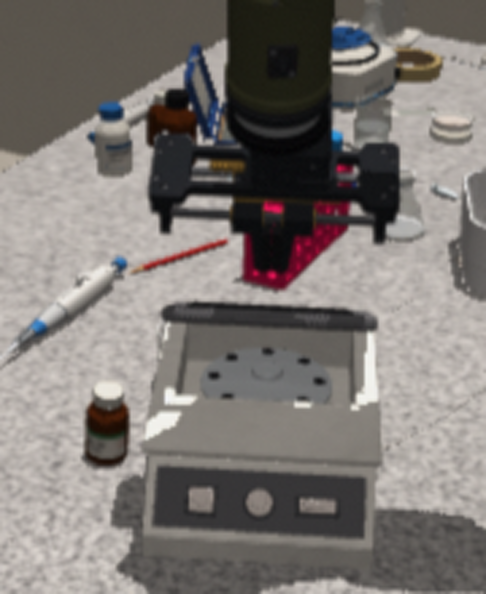

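The fingertips, at crop (268,268), are centred above the lid edge at (268,305). Now I push the lid along its arc.

carry_out([
  {"rot": [0,0,0],"xyz": [0.0106,0.001,0.0148],"grip": 255},
  {"rot": [0,0,0],"xyz": [0.0184,0.001,0.0247],"grip": 255},
  {"rot": [0,0,0],"xyz": [0.0273,0.001,0.0342],"grip": 255},
  {"rot": [0,0,0],"xyz": [0.0345,0.001,0.0423],"grip": 255},
  {"rot": [0,0,0],"xyz": [0.0413,0.001,0.0493],"grip": 255},
  {"rot": [0,0,0],"xyz": [0.0446,0.001,0.0524],"grip": 255},
  {"rot": [0,0,0],"xyz": [0.0446,0.001,0.0524],"grip": 255},
])

```text
clock: 2.4
tool_pos: [0.5327, 0.1055, 0.131]
eef_rot: [0.537, 0.825, -0.095, 0.147]
contact_force: [0.5, 0.5, -0.4]
opening: 0.005
finger_force: 0.0
```

```bash
python3 -c "
from h import *
st(); delta(W(-11,0,127),tool(20))"
```

```text
t 2.4 C mm [ -9.4   0.5 131. ] rel [ 0.345  0.001 -0.939] f [ 0.49  0.45 -0.4 ] q [-0.31  0.73 -0.32  1.94  0.88  0.76 -0.88] open 0.0
xyz [ 0.0029 -0.0005  0.0033] rot [ 0.001  0.003 -0.005]
```

carry_out([
  {"rot": [0,0,0],"xyz": [0.001,0,0.0015],"grip": 255},
  {"rot": [0,0,0],"xyz": [0.0015,0,0.003],"grip": 255},
  {"rot": [0,0,0],"xyz": [0.0015,0,0.004],"grip": 255},
  {"rot": [0,0,0],"xyz": [0.0015,0,0.004],"grip": 255},
])

```text
clock: 2.73
tool_pos: [0.533, 0.1061, 0.1267]
eef_rot: [0.537, 0.826, -0.094, 0.147]
contact_force: [-0.1, 0.9, 0.5]
opening: 0.003
finger_force: 0.6
```

```bash
python3 - <<'E'
from h import *
st()
b=cv2.cvtColor(r.snapshot("side"),cv2.COLOR_RGB2BGR)[130:280,270:420]
cv2.imwrite("pics/s3.png",cv2.resize(b,None,fx=4,fy=4,interpolation=cv2.INTER_CUBIC))
E
```

```text
t 2.73 C mm [ -9.9   1.  126.7] rel [ 0.344  0.001 -0.939] f [-0.13  0.87  0.48] q [-0.32  0.74 -0.32  1.95  0.89  0.75 -0.89] open 0.0
```

View pics/s3.png

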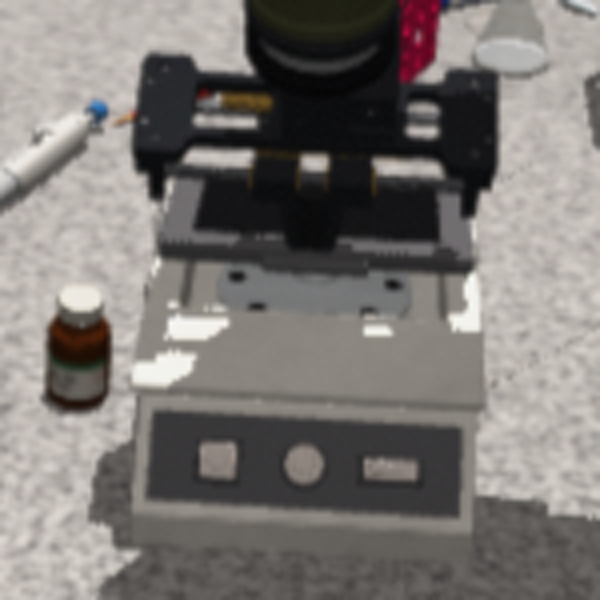

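The picture shows the lid lowered but with a chamber gap still visible, from crop y 262 to 312. I'll compare this with the projections for a shut lid.

```bash
python3 - <<'E'
from h import *
f=lambda P:((proj("side",np.array(P))-[270,130])*4).round().tolist()
print("tcp",f([r.get_state()["tool_pos"]]))
for th in(0,.1,.2,.3):
    c,s=np.cos(th),np.sin(th)
    print(th,"lid front top/bottom",f([W(95-125*c+k*s,y,113+125*s+k*c) for k in(14,0) for y in(89,-89)]), "back top",f([W(95+14*s,y,113+14*c) for y in(89,-89)]))
print("visor top front",f([W(-112,y,112) for y in(95,-95)]),"deck rear -34",f([W(-34,y,112) for y in(80,-80)]))
E
```

```text
tcp [[315.0, 267.0]]
0 lid front top/bottom [[158.0, 277.0], [476.0, 294.0], [158.0, 298.0], [473.0, 315.0]] back top [[179.0, 169.0], [470.0, 184.0]]
0.1 lid front top/bottom [[158.0, 256.0], [477.0, 273.0], [158.0, 278.0], [475.0, 296.0]] back top [[179.0, 168.0], [470.0, 183.0]]
0.2 lid front top/bottom [[159.0, 234.0], [479.0, 251.0], [158.0, 258.0], [477.0, 275.0]] back top [[179.0, 167.0], [469.0, 182.0]]
0.3 lid front top/bottom [[160.0, 212.0], [480.0, 229.0], [159.0, 237.0], [479.0, 254.0]] back top [[179.0, 167.0], [469.0, 181.0]]
visor top front [[131.0, 381.0], [489.0, 402.0]] deck rear -34 [[173.0, 304.0], [457.0, 319.0]]
```

```bash
python3 - <<'E'
from h import *
print((proj("side",np.array([W(13.8,-1.4,194.5)]))-[250,60])*2.7, (proj("top",np.array([r.get_state()["tool_pos"]]))))
b=cv2.cvtColor(r.snapshot("side"),cv2.COLOR_RGB2BGR)[160:215,310:390]
b=np.clip(b.astype(float)*3,0,255).astype(np.uint8)
cv2.imwrite("pics/s4.png",cv2.resize(b,None,fx=8,fy=8,interpolation=cv2.INTER_CUBIC)); st()
E
```

```text
[[274.0912636  284.91605518]] [[328.36246202 224.05011799]]
t 2.83 C mm [ -9.9   1.  126.7] rel [ 0.344  0.001 -0.939] f [-0.6   0.55  0.72] q [-0.32  0.74 -0.32  1.95  0.89  0.75 -0.89] open 0.01
```

View pics/s4.png

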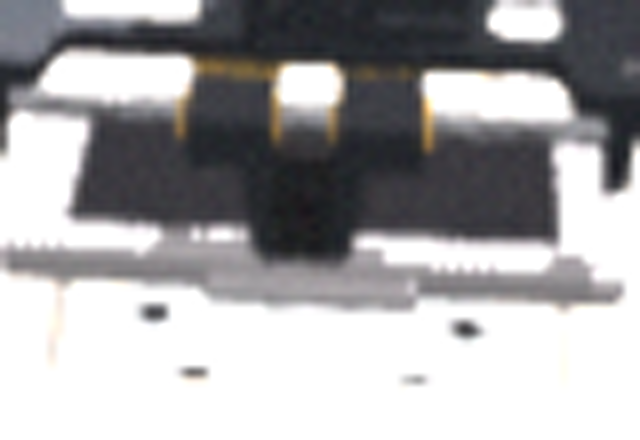

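The enlarged view shows the fingertip (px 347.5,192.2) resting on the lid's front margin, with the lid at about 0.17 rad. The tip is about 5 px higher than its reported pose predicts, so I'll finish by force.

carry_out([
  {"rot": [0,0,0],"xyz": [-0.0013,0,0.0045],"grip": 255},
  {"rot": [0,0,0],"xyz": [-0.0014,0,0.008],"grip": 255},
  {"rot": [0,0,0],"xyz": [-0.0012,0,0.0115],"grip": 255},
  {"rot": [0,0,0],"xyz": [-0.0012,0,0.0115],"grip": 255},
])

```text
clock: 3.17
tool_pos: [0.5346, 0.1003, 0.1154]
eef_rot: [0.537, 0.825, -0.095, 0.147]
contact_force: [-0.4, -0.7, 0.7]
opening: 0.001
finger_force: 0.1
```

```bash
python3 -c "
from h import *
st()"
```

```text
t 3.17 C mm [-3.900e+00  1.000e-01  1.154e+02] rel [ 0.345 -0.001 -0.939] f [-0.37 -0.72  0.69] q [-0.32  0.76 -0.3   1.95  0.91  0.73 -0.91] open 0.0
```

carry_out([
  {"rot": [0,0,0],"xyz": [0.0007,0,0.002],"grip": 255},
  {"rot": [0,0,0],"xyz": [0.0014,0,0.004],"grip": 255},
  {"rot": [0,0,0],"xyz": [0.002,0,0.006],"grip": 255},
  {"rot": [0,0,0],"xyz": [0.002,0,0.006],"grip": 255},
])

```text
clock: 3.5
tool_pos: [0.5346, 0.1014, 0.1094]
eef_rot: [0.536, 0.826, -0.095, 0.147]
contact_force: [0.3, 0.3, 0.1]
opening: 0.001
finger_force: 0.1
```

```bash
python3 -c "
from h import *
st()
b=cv2.cvtColor(r.snapshot('side'),cv2.COLOR_RGB2BGR)[160:270,295:405]
b=np.clip(b.astype(float)*2.5,0,255).astype(np.uint8)
cv2.imwrite('pics/s5.png',cv2.resize(b,None,fx=5,fy=5,interpolation=cv2.INTER_CUBIC))"
```

```text
t 3.5 C mm [ -4.9   0.5 109.4] rel [ 0.344  0.    -0.939] f [0.27 0.35 0.15] q [-0.32  0.77 -0.3   1.96  0.93  0.72 -0.92] open 0.0
```

View pics/s5.png

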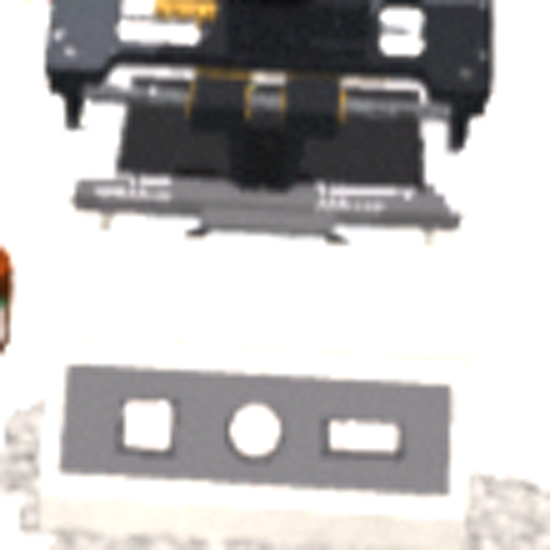

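The lid is almost shut: its front lower edge is at (310,203)–(387,206), against (309.5,204.5)–(388,208.7) predicted for shut. I'll continue in 1 mm steps.

carry_out([
  {"rot": [0,0,0],"xyz": [0.0003,0,0.001],"grip": 255},
  {"rot": [0,0,0],"xyz": [0.0007,0,0.002],"grip": 255},
  {"rot": [0,0,0],"xyz": [0.001,0,0.003],"grip": 255},
  {"rot": [0,0,0],"xyz": [0.001,0,0.003],"grip": 255},
])

```text
clock: 3.88
tool_pos: [0.5349, 0.1015, 0.1065]
eef_rot: [0.536, 0.826, -0.094, 0.147]
contact_force: [-1.0, 0.5, 0.3]
opening: 0.007
finger_force: 0.2
```

```bash
python3 -c "
from h import *
st()"
```

```text
t 3.88 C mm [ -4.9   0.8 106.5] rel [ 0.344  0.001 -0.939] f [-0.96  0.48  0.27] q [-0.32  0.77 -0.29  1.96  0.93  0.71 -0.93] open 0.01
```

carry_out([
  {"rot": [0,0,0],"xyz": [0.0003,0,0.001],"grip": 255},
  {"rot": [0,0,0],"xyz": [0.0007,0,0.002],"grip": 255},
  {"rot": [0,0,0],"xyz": [0.001,0,0.003],"grip": 255},
  {"rot": [0,0,0],"xyz": [0.001,0,0.003],"grip": 255},
])

```text
clock: 4.22
tool_pos: [0.5351, 0.1015, 0.1048]
eef_rot: [0.536, 0.826, -0.094, 0.148]
contact_force: [-3.6, 1.1, 12.8]
opening: 0.006
finger_force: 6.1
```

```bash
python3 -c "
from h import *
st()
g=cv2.cvtColor(r.snapshot('side'),cv2.COLOR_RGB2GRAY); cv2.imwrite('pics/g6.png',g); print(g[190:215,325],g[190:215,375])"
```

```text
t 4.22 C mm [ -4.8   1.1 104.8] rel [ 0.345  0.002 -0.939] f [-3.64  1.06 12.8 ] q [-0.32  0.78 -0.29  1.96  0.94  0.71 -0.94] open 0.01
[ 21  21  21  22  22  25  64  90  61  72  83  54  43  43  69 107 120 141
 196 239 238 218 148 133 134] [ 20  20  21  22  22  22  21  22  30  64  85  59  55  51  43  40  51  91
 132 140 144 136 135 134 134]
```

```bash
python3 - <<'E'
from h import *
obs=[((13.8,-1.4,194.5),(349.3,159.3)),((-9.9,1,126.7),(347.5,192.2)),((-4.9,.5,109.4),(348,197.4))]
for dx,dz in((0,0),(-8.6,23.5),(0,20),(0,23.5),(10,20),(0,12)):
    print(dx,dz,[(np.array(px)-proj("side",np.array([W(c[0]+dx-k*8.5,c[1],c[2]+dz-k*3)]))[0]).round(1).tolist() for c,px in obs for k in(0,1)])
# top view: tool axis / body location
t=r.snapshot("top"); cv2.imwrite("pics/top6.png",cv2.cvtColor(t,cv2.COLOR_RGB2BGR)[130:330,220:460])
E
```

```text
0 0 [[-2.2, -6.2], [-2.0, -9.2], [-1.3, -4.5], [-1.1, -7.6], [-0.8, -4.5], [-0.7, -7.6]]
-8.6 23.5 [[-2.5, 1.3], [-2.4, -1.7], [-1.6, 2.4], [-1.4, -0.7], [-1.1, 2.2], [-0.9, -0.9]]
0 20 [[-2.6, 1.7], [-2.4, -1.3], [-1.7, 3.1], [-1.5, -0.0], [-1.2, 2.9], [-1.0, -0.2]]
0 23.5 [[-2.7, 3.1], [-2.5, 0.1], [-1.8, 4.4], [-1.6, 1.3], [-1.3, 4.2], [-1.1, 1.1]]
10 20 [[-2.7, 3.8], [-2.6, 0.8], [-1.9, 5.3], [-1.7, 2.3], [-1.4, 5.1], [-1.2, 2.1]]
0 12 [[-2.4, -1.5], [-2.3, -4.5], [-1.6, 0.0], [-1.4, -3.1], [-1.1, -0.1], [-0.9, -3.2]]
```

The lid is firmly shut (12.8 N). The fingertips sit about 24 mm higher than reported, so I'll touch the lid again at a 40° lean to see which way the offset runs.

carry_out([
  {"rot": [0,0,0],"xyz": [0,0,-0.03],"grip": 255},
  {"rot": [0,-0.12,0],"xyz": [0,0,-0.03],"grip": 255},
  {"rot": [0,-0.24,0],"xyz": [0,0,-0.03],"grip": 255},
  {"rot": [0,-0.35,0],"xyz": [0,0,-0.03],"grip": 255},
  {"rot": [0,-0.35,0],"xyz": [0,0,-0.03],"grip": 255},
  {"rot": [0,-0.35,0],"xyz": [0,0,-0.03],"grip": 255},
])

```text
clock: 4.82
tool_pos: [0.5299, 0.1123, 0.1306]
eef_rot: [0.51, 0.789, -0.186, 0.288]
contact_force: [-0.0, -0.7, -0.1]
opening: 0.004
finger_force: 0.0
```

```bash
python3 - <<'E'
from h import *
st(); delta(W(0,0,117),tool(40)); s=r.get_state(); print(s["moment"].round(2))
g=cv2.cvtColor(r.snapshot('side'),cv2.COLOR_RGB2GRAY); print(g[195:215,325],g[195:215,375])
E
```

```text
t 4.82 C mm [-16.7   0.7 130.6] rel [ 0.644 -0.    -0.765] f [-0.01 -0.72 -0.07] q [-0.62  0.84 -0.15  1.94  1.02  0.96 -1.18] open 0.0
xyz [-0.004  -0.0007  0.0212] rot [-0.     0.001  0.   ]
[ 0.56  0.12 -0.04]
[ 26  67 112 115 110  89  55  45  45  70 113 171 231 242 243 242 241 241
 241 239] [ 26  22  22  33  73 112 114 104  80  52  44  54  95 140 199 242 243 243
 242 242]
```

carry_out([
  {"rot": [0,0,0],"xyz": [-0.0053,0,0.0197],"grip": 255},
  {"rot": [0,0,0],"xyz": [-0.004,0,0.0212],"grip": 255},
  {"rot": [0,0,0],"xyz": [-0.0034,0,0.022],"grip": 255},
  {"rot": [0,0,0],"xyz": [-0.0027,0,0.0228],"grip": 255},
  {"rot": [0,0,0],"xyz": [-0.0021,0,0.0235],"grip": 255},
  {"rot": [0,0,0],"xyz": [-0.0021,0,0.0235],"grip": 255},
])

```text
clock: 5.37
tool_pos: [0.5376, 0.0957, 0.1152]
eef_rot: [0.512, 0.787, -0.186, 0.288]
contact_force: [0.3, 0.5, -0.0]
opening: 0.005
finger_force: 0.0
```

```bash
python3 -c "
from h import *
st()"
```

```text
t 5.37 C mm [  1.5   0.9 115.2] rel [ 0.644 -0.    -0.765] f [ 0.29  0.5  -0.02] q [-0.6   0.86 -0.14  1.96  1.07  0.92 -1.21] open 0.0
```

carry_out([
  {"rot": [0,0,0],"xyz": [0.0006,0,0.0008],"grip": 255},
  {"rot": [0,0,0],"xyz": [0.0013,0,0.0015],"grip": 255},
  {"rot": [0,0,0],"xyz": [0.0013,0,0.0015],"grip": 255},
])

```text
clock: 5.62
tool_pos: [0.5376, 0.0957, 0.1131]
eef_rot: [0.512, 0.787, -0.186, 0.289]
contact_force: [-0.3, -0.5, 2.3]
opening: 0.002
finger_force: 0.6
```

carry_out([
  {"rot": [0,0,0],"xyz": [0.0006,0,0.0008],"grip": 255},
  {"rot": [0,0,0],"xyz": [0.0013,0,0.0015],"grip": 255},
  {"rot": [0,0,0],"xyz": [0.0013,0,0.0015],"grip": 255},
])

```text
clock: 5.87
tool_pos: [0.5377, 0.0956, 0.1123]
eef_rot: [0.512, 0.787, -0.186, 0.29]
contact_force: [-2.8, 2.3, 9.9]
opening: 0.001
finger_force: 4.9
```

```bash
python3 -c "
from h import *
st()"
```

```text
t 5.87 C mm [  1.7   1.  112.3] rel [ 0.647  0.    -0.763] f [-2.78  2.3   9.88] q [-0.61  0.87 -0.13  1.96  1.07  0.92 -1.22] open 0.0
```

Contact comes at a reported z of 113 (predicted 113.8 for an offset along the tool axis, 108.8 for a vertical one). So the real tip lies about 26 mm behind the reported TCP. I'll back off and go to the front of the keypad.

```bash
cat >> h.py <<'E'
D=26
def tipW(lean,u,n,y): # tip target relative to keypad middle, mm
    a=np.radians(lean); t=np.array([-88,y,47.5])+u*np.array([.766,0,.643])+n*np.array([-.643,0,.766]); t=t+D*np.array([np.sin(a),0,-np.cos(a)]); return W(*t)
def go(lean,u,n,y): delta(tipW(lean,u,n,y),tool(lean))
def tip():
    s=r.get_state(); c=RC.inv().apply(s["tool_pos"]-O)*1000-D*RC.inv().apply(R.from_quat(s["eef_rot"]).apply([0,0,1])); v=c-[-88,0,47.5]
    print("tip C",c.round(1),"u",round(.766*v[0]+.643*v[2],1),"n",round(-.643*v[0]+.766*v[2],1))
E
python3 -c "
from h import *
st(); tip(); delta(W(-60,-1,175),tool(42)); delta(W(-125,-1,165),tool(42)); go(42,0,85,-1)"
```

```text
t 5.87 C mm [  1.7   1.  112.3] rel [ 0.647  0.    -0.763] f [-2.78  2.3   9.88] q [-0.61  0.87 -0.13  1.96  1.07  0.92 -1.22] open 0.0
tip C [-15.1   1.  132.1] u 110.2 n 18.0
xyz [ 0.0065 -0.002  -0.0877] rot [ 0.    -0.03  -0.005]
xyz [ 0.0626 -0.0023 -0.1221] rot [ 0.    -0.03  -0.005]
xyz [ 0.1091 -0.0025 -0.0676] rot [ 0.    -0.03  -0.005]
```

carry_out([
  {"rot": [0,0,0],"xyz": [0,0,-0.04],"grip": 255},
  {"rot": [0,-0.03,-0.005],"xyz": [0.006,-0.002,-0.08],"grip": 255},
  {"rot": [0,-0.03,-0.005],"xyz": [0.035,-0.002,-0.11],"grip": 255},
  {"rot": [0,-0.03,-0.005],"xyz": [0.063,-0.002,-0.122],"grip": 255},
  {"rot": [0,-0.03,-0.005],"xyz": [0.09,-0.002,-0.1],"grip": 255},
  {"rot": [0,-0.03,-0.005],"xyz": [0.109,-0.0025,-0.068],"grip": 255},
  {"rot": [0,-0.03,-0.005],"xyz": [0.109,-0.0025,-0.068],"grip": 255},
  {"rot": [0,-0.03,-0.005],"xyz": [0.109,-0.0025,-0.068],"grip": 255},
])

```text
clock: 6.53
tool_pos: [0.4828, 0.2089, 0.0922]
eef_rot: [0.506, 0.784, -0.197, 0.3]
contact_force: [0.2, 0.3, 0.9]
opening: 0.004
finger_force: 0.0
```

```bash
python3 - <<'E'
from h import *
st(); tip()
a=cv2.cvtColor(r.snapshot("side"),cv2.COLOR_RGB2BGR)[130:280,290:420]; b=cv2.cvtColor(r.snapshot("top"),cv2.COLOR_RGB2BGR)[150:300,215:375]
f=lambda i,k:cv2.resize(np.clip(i.astype(float)*k,0,255).astype(np.uint8),None,fx=2.75,fy=2.75,interpolation=cv2.INTER_CUBIC)
cv2.imwrite("pics/s7.png",np.hstack([f(a,2),f(b,2)])); print(proj("top",np.array([tipW(42,0,85,-1)])),O)
P=np.array([r.get_state()["tool_pos"]]); z=R.from_quat(r.get_state()["eef_rot"]).apply([0,0,1]); print("tip top px in crop",(proj("top",P-.026*z)-[215,150])*2.75+[357,0],"64 behind",(proj("top",P-.064*z)-[215,150])*2.75+[357,0])
E
```

```text
t 6.53 C mm [-124.2   -2.6   92.2] rel [ 0.67  -0.004 -0.742] f [0.19 0.32 0.92] q [-0.81  0.94 -0.18  1.85  0.92  1.05 -1.28] open 0.0
tip C [-141.6   -2.5  111.4] u 0.0 n 83.5
[[285.26892798 244.82672124]] [0.5361 0.0967 0.    ]
tip top px in crop [[530.29182859 269.56729131]] 64 behind [[499.15934971 283.72557529]]
```

View pics/s7.png

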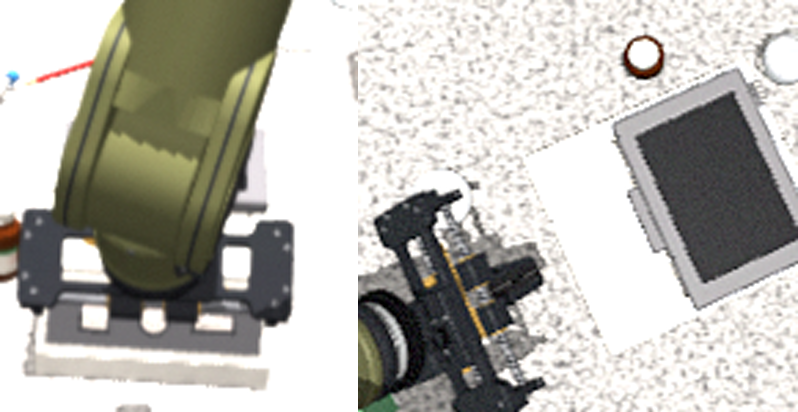

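The top view shows the finger in front of the keypad, tip at about crop (540,271), pointing at the key. Only thin prongs sit about 46 mm behind it, and the bulky body is farther back, so it clears the visor. In the side view the tool is centred on the round key, crop (153,318).

```bash
python3 -c "
from h import *
st();go(42,0,45,0.5);go(42,0,32,0.5)"
```

```text
t 6.63 C mm [-124.9   -0.8   94.2] rel [ 0.668 -0.    -0.744] f [-0.44  0.2   1.03] q [-0.81  0.94 -0.18  1.84  0.92  1.05 -1.28] open 0.0
xyz [0.0023 0.0013 0.0404] rot [-0.    -0.001 -0.001]
xyz [0.0027 0.0013 0.0534] rot [-0.    -0.001 -0.001]
```

carry_out([
  {"rot": [0,0,0],"xyz": [0.001,0.001,0.014],"grip": 255},
  {"rot": [0,0,0],"xyz": [0.002,0.001,0.028],"grip": 255},
  {"rot": [0,0,0],"xyz": [0.0023,0.001,0.038],"grip": 255},
  {"rot": [0,0,0],"xyz": [0.0025,0.001,0.046],"grip": 255},
  {"rot": [0,0,0],"xyz": [0.0027,0.001,0.051],"grip": 255},
  {"rot": [0,0,0],"xyz": [0.0027,0.001,0.053],"grip": 255},
  {"rot": [0,0,0],"xyz": [0.0027,0.001,0.053],"grip": 255},
])

```text
clock: 7.22
tool_pos: [0.4981, 0.1799, 0.0511]
eef_rot: [0.507, 0.784, -0.195, 0.3]
contact_force: [-0.0, 0.3, 0.4]
opening: 0.005
finger_force: 0.0
```

```bash
python3 -c "
from h import *
st();tip();go(42,0,20,0.5)"
```

```text
t 7.22 C mm [-91.5  -0.6  51.1] rel [ 0.668 -0.002 -0.744] f [-0.02  0.28  0.36] q [-0.77  1.01 -0.15  1.88  1.01  0.96 -1.34] open 0.01
tip C [-108.9   -0.5   70.5] u -1.2 n 31.0
xyz [-0.0009  0.0011  0.011 ] rot [-0.002 -0.001  0.001]
```

carry_out([
  {"rot": [0,0,0],"xyz": [-0.0005,0.001,0.0015],"grip": 255},
  {"rot": [0,0,0],"xyz": [-0.0009,0.001,0.003],"grip": 255},
  {"rot": [0,0,0],"xyz": [-0.0009,0.001,0.0045],"grip": 255},
  {"rot": [0,0,0],"xyz": [-0.0009,0.001,0.006],"grip": 255},
  {"rot": [0,0,0],"xyz": [-0.0009,0.001,0.007],"grip": 255},
  {"rot": [0,0,0],"xyz": [-0.0009,0.001,0.007],"grip": 255},
])

```text
clock: 7.72
tool_pos: [0.5012, 0.1758, 0.0468]
eef_rot: [0.507, 0.784, -0.195, 0.3]
contact_force: [1.0, -0.1, 0.0]
opening: 0.003
finger_force: 0.0
```

```bash
python3 -c "
from h import *
st();tip();s=r.get_state();print(-s['contact_force']@R.from_quat(s['eef_rot']).apply([0,0,1]))"
```

```text
t 7.72 C mm [-86.5   0.6  46.8] rel [ 0.668 -0.001 -0.744] f [ 1.01 -0.11  0.04] q [-0.77  1.01 -0.14  1.88  1.02  0.95 -1.35] open 0.0
tip C [-103.9    0.6   66.1] u -0.2 n 24.5
-0.313070767221619
```

Next, 3 mm increments with a settle row, checking the force each time. Key contact is expected near n = 5–15.

carry_out([
  {"rot": [0,0,0],"xyz": [0,0,0.001],"grip": 255},
  {"rot": [0,0,0],"xyz": [0,0,0.002],"grip": 255},
  {"rot": [0,0,0],"xyz": [0,0,0.003],"grip": 255},
  {"rot": [0,0,0],"xyz": [0,0,0.003],"grip": 255},
])

```text
clock: 8.05
tool_pos: [0.502, 0.174, 0.0445]
eef_rot: [0.507, 0.784, -0.195, 0.3]
contact_force: [0.7, 0.5, 0.1]
opening: 0.005
finger_force: 0.0
```

carry_out([
  {"rot": [0,0,0],"xyz": [0,0,0.001],"grip": 255},
  {"rot": [0,0,0],"xyz": [0,0,0.002],"grip": 255},
  {"rot": [0,0,0],"xyz": [0,0,0.002],"grip": 255},
])

```text
clock: 8.3
tool_pos: [0.5026, 0.1728, 0.043]
eef_rot: [0.507, 0.784, -0.195, 0.3]
contact_force: [-0.0, 0.2, -0.4]
opening: 0.005
finger_force: 0.0
```

```bash
python3 -c "
from h import *
st();tip();s=r.get_state();print(-s['contact_force']@R.from_quat(s['eef_rot']).apply([0,0,1]))"
```

```text
t 8.3 C mm [-83.1   0.6  43. ] rel [ 0.668 -0.001 -0.744] f [-0.03  0.18 -0.45] q [-0.76  1.02 -0.14  1.88  1.03  0.95 -1.36] open 0.01
tip C [-100.5    0.6   62.4] u -0.0 n 19.4
-0.21661400819830945
```

carry_out([
  {"rot": [0,0,0],"xyz": [0,0,0.001],"grip": 255},
  {"rot": [0,0,0],"xyz": [0,0,0.002],"grip": 255},
  {"rot": [0,0,0],"xyz": [0,0,0.002],"grip": 255},
])

```text
clock: 8.55
tool_pos: [0.5031, 0.1715, 0.0415]
eef_rot: [0.507, 0.784, -0.195, 0.3]
contact_force: [0.5, -0.5, -0.4]
opening: 0.005
finger_force: 0.0
```

carry_out([
  {"rot": [0,0,0],"xyz": [0,0,0.0007],"grip": 255},
  {"rot": [0,0,0],"xyz": [0,0,0.0015],"grip": 255},
  {"rot": [0,0,0],"xyz": [0,0,0.0015],"grip": 255},
])

```text
clock: 8.8
tool_pos: [0.5035, 0.1707, 0.0404]
eef_rot: [0.507, 0.784, -0.195, 0.3]
contact_force: [0.2, 0.2, -0.5]
opening: 0.005
finger_force: 0.0
```

carry_out([
  {"rot": [0,0,0],"xyz": [0,0,0.0007],"grip": 255},
  {"rot": [0,0,0],"xyz": [0,0,0.0015],"grip": 255},
  {"rot": [0,0,0],"xyz": [0,0,0.0015],"grip": 255},
])

```text
clock: 9.05
tool_pos: [0.5039, 0.1698, 0.0393]
eef_rot: [0.507, 0.784, -0.195, 0.3]
contact_force: [-0.5, -0.7, 0.1]
opening: 0.003
finger_force: 0.0
```

carry_out([
  {"rot": [0,0,0],"xyz": [0,0,0.0007],"grip": 255},
  {"rot": [0,0,0],"xyz": [0,0,0.0012],"grip": 255},
  {"rot": [0,0,0],"xyz": [0,0,0.0012],"grip": 255},
])

```text
clock: 9.3
tool_pos: [0.5042, 0.1691, 0.0384]
eef_rot: [0.507, 0.784, -0.195, 0.3]
contact_force: [-0.2, -0.3, -0.8]
opening: 0.0
finger_force: 0.0
```

carry_out([
  {"rot": [0,0,0],"xyz": [0,0,0.0007],"grip": 255},
  {"rot": [0,0,0],"xyz": [0,0,0.0012],"grip": 255},
  {"rot": [0,0,0],"xyz": [0,0,0.0012],"grip": 255},
])

```text
clock: 9.55
tool_pos: [0.5046, 0.1684, 0.0375]
eef_rot: [0.507, 0.784, -0.195, 0.3]
contact_force: [0.2, -0.5, -0.3]
opening: 0.006
finger_force: 0.0
```

carry_out([
  {"rot": [0,0,0],"xyz": [0,0,0.0007],"grip": 255},
  {"rot": [0,0,0],"xyz": [0,0,0.0012],"grip": 255},
  {"rot": [0,0,0],"xyz": [0,0,0.0012],"grip": 255},
])

```text
clock: 9.8
tool_pos: [0.5049, 0.1676, 0.0367]
eef_rot: [0.507, 0.784, -0.195, 0.3]
contact_force: [0.2, -0.8, -0.6]
opening: 0.001
finger_force: 0.0
```

carry_out([
  {"rot": [0,0,0],"xyz": [0,0,0.0007],"grip": 255},
  {"rot": [0,0,0],"xyz": [0,0,0.0012],"grip": 255},
  {"rot": [0,0,0],"xyz": [0,0,0.0012],"grip": 255},
])

```text
clock: 10.05
tool_pos: [0.5052, 0.1672, 0.0359]
eef_rot: [0.507, 0.784, -0.195, 0.3]
contact_force: [-0.9, 0.2, 2.4]
opening: 0.004
finger_force: 1.2
```

Contact at about 2.4 N, at a plausible key height (n ≈ 10 mm). Continuing in small steps.

carry_out([
  {"rot": [0,0,0],"xyz": [0,0,0.0005],"grip": 255},
  {"rot": [0,0,0],"xyz": [0,0,0.001],"grip": 255},
  {"rot": [0,0,0],"xyz": [0,0,0.001],"grip": 255},
])

```text
clock: 10.3
tool_pos: [0.5055, 0.1667, 0.0352]
eef_rot: [0.507, 0.784, -0.194, 0.3]
contact_force: [-1.9, 2.6, 3.9]
opening: 0.009
finger_force: 2.1
```

```bash
cat >> h.py <<'E'
def fz():
    s=r.get_state();f=s['contact_force'];tip();print("f tool",R.from_quat(s['eef_rot']).inv().apply(f).round(2),"|f|",np.linalg.norm(f).round(2),"C",RC.inv().apply(f).round(2),"ff",s["finger_force"],s["clock"],"mom",R.from_quat(s['eef_rot']).inv().apply(s["moment"]).round(2))
E
python3 -c "
from h import *
fz()"
```

```text
tip C [-93.8   0.8  54.5] u 0.1 n 9.1
f tool [-0.28 -0.68 -4.99] |f| 5.04 C [-3.12 -0.68  3.9 ] ff 2.1089081898105633 10.3 mom [0.09 0.5  0.07]
```

carry_out([
  {"rot": [0,0,0],"xyz": [0,0,0.0005],"grip": 255},
  {"rot": [0,0,0],"xyz": [0,0,0.001],"grip": 255},
  {"rot": [0,0,0],"xyz": [0,0,0.001],"grip": 255},
])

```text
clock: 10.55
tool_pos: [0.5057, 0.1662, 0.0345]
eef_rot: [0.507, 0.784, -0.194, 0.3]
contact_force: [-2.8, 2.4, 5.7]
opening: 0.003
finger_force: 3.1
```

```bash
python3 -c "
from h import *
fz()"
```

```text
tip C [-93.2   0.8  53.9] u 0.1 n 8.2
f tool [-1.33 -1.59 -6.52] |f| 6.85 C [-3.36 -1.59  5.75] ff 3.0972600596282973 10.55 mom [0.15 0.4  0.04]
```

carry_out([
  {"rot": [0,0,0],"xyz": [0,0,0.0006],"grip": 255},
  {"rot": [0,0,0],"xyz": [0,0,0.0006],"grip": 255},
  {"rot": [0,0,0],"xyz": [0,0,0.0006],"grip": 255},
])

```text
clock: 10.8
tool_pos: [0.5057, 0.1661, 0.0344]
eef_rot: [0.507, 0.784, -0.194, 0.3]
contact_force: [-3.8, 4.0, 8.9]
opening: 0.006
finger_force: 5.0
```

```bash
python3 -c "
from h import *
fz()"
```

```text
tip C [-93.1   0.7  53.8] u 0.1 n 8.1
f tool [ -2.07  -1.79 -10.14] |f| 10.51 C [-5.23 -1.79  8.93] ff 5.031597708821209 10.8 mom [0.35 0.23 0.07]
```

It has bottomed at about 10.5 N. Holding.

carry_out([
  {"rot": [0,0,0],"xyz": [0,0,0],"grip": 255},
  {"rot": [0,0,0],"xyz": [0,0,0],"grip": 255},
  {"rot": [0,0,0],"xyz": [0,0,0],"grip": 255},
  {"rot": [0,0,0],"xyz": [0,0,0],"grip": 255},
  {"rot": [0,0,0],"xyz": [0,0,0],"grip": 255},
  {"rot": [0,0,0],"xyz": [0,0,0],"grip": 255},
  {"rot": [0,0,0],"xyz": [0,0,0],"grip": 255},
])

```text
clock: 11.38
tool_pos: [0.5057, 0.1662, 0.0344]
eef_rot: [0.507, 0.784, -0.194, 0.3]
contact_force: [-3.9, 4.2, 9.1]
opening: 0.007
finger_force: 5.0
```

carry_out([
  {"rot": [0,0,0],"xyz": [0,0,0],"grip": 255},
  {"rot": [0,0,0],"xyz": [0,0,0],"grip": 255},
  {"rot": [0,0,0],"xyz": [0,0,0],"grip": 255},
  {"rot": [0,0,0],"xyz": [0,0,0],"grip": 255},
  {"rot": [0,0,0],"xyz": [0,0,0],"grip": 255},
  {"rot": [0,0,0],"xyz": [0,0,0],"grip": 255},
  {"rot": [0,0,0],"xyz": [0,0,0],"grip": 255},
])

```text
clock: 11.97
tool_pos: [0.5057, 0.1662, 0.0344]
eef_rot: [0.507, 0.784, -0.194, 0.3]
contact_force: [-4.1, 4.3, 8.9]
opening: 0.007
finger_force: 5.0
```

carry_out([
  {"rot": [0,0,0],"xyz": [0,0,-0.005],"grip": 255},
  {"rot": [0,0,0],"xyz": [0,0,-0.015],"grip": 255},
  {"rot": [0,0,0],"xyz": [0,0,-0.035],"grip": 255},
  {"rot": [0,0,0],"xyz": [0,0,-0.06],"grip": 255},
  {"rot": [0,0,0],"xyz": [0,0,-0.09],"grip": 255},
  {"rot": [0,0,0],"xyz": [0,0,-0.1],"grip": 255},
  {"rot": [0,0,0],"xyz": [0,0,-0.1],"grip": 255},
  {"rot": [0,0,0],"xyz": [0,0,-0.1],"grip": 255},
])

```text
clock: 12.63
tool_pos: [0.4789, 0.2258, 0.1082]
eef_rot: [0.507, 0.784, -0.195, 0.3]
contact_force: [-0.4, -0.5, -0.1]
opening: 0.01
finger_force: 0.0
```

```bash
python3 - <<'E'
from h import *
st()
a=cv2.cvtColor(r.snapshot("side"),cv2.COLOR_RGB2BGR)[130:280,290:420]; b=cv2.cvtColor(r.snapshot("top"),cv2.COLOR_RGB2BGR)[140:290,215:425]
f=lambda i,k:cv2.resize(np.clip(i.astype(float)*k,0,255).astype(np.uint8),None,fx=2.3,fy=2.3,interpolation=cv2.INTER_CUBIC)
cv2.imwrite("pics/s8.png",np.hstack([f(a,2),f(b,2)]))
E
```

```text
t 12.63 C mm [-141.2    0.7  108.2] rel [ 0.668 -0.001 -0.744] f [-0.42 -0.52 -0.11] q [-0.82  0.92 -0.19  1.82  0.88  1.09 -1.25] open 0.01
```

View pics/s8.png

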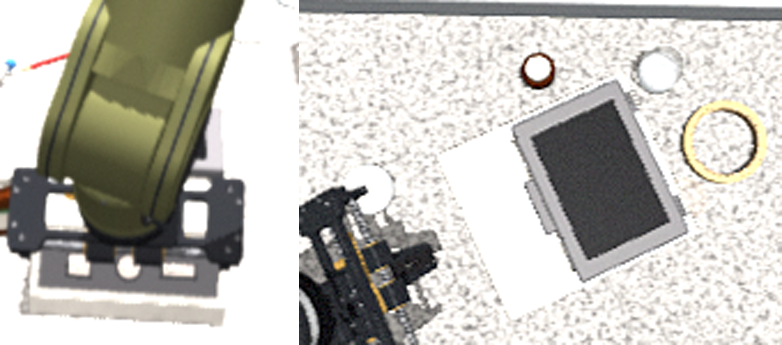

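The lid is shut (its edge runs over crop (515,125)–(580,275)), the bystanders are in place, and the arm is clear. Handing in.

```bash
python3 -c "
from plant import r
print(r.finish_job())"
```

```text
the job is handed in; nothing more can be done
None
```

The job is handed in: the lid is shut, the round key was held bottomed at about 10.6 N for about 1.2 s and released, and the pictures show the bystanders where they were; the judge returned no result.

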